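# Open the guard shutter with its key and hold the valve in the test slot

### The job

Take the key from its stand, put it fully into the screw on the valve test rig and turn it clockwise as far as it goes, so that the shutter swings off the slot; move the shutter only with the key, never with the gripper, then let go of the key and leave it standing in the screw. Then lower the solenoid valve upright, base first, through the open slot (either way round), press the spring plunger under it all the way down, and finish while still gripping the valve and holding it pressed there. Leave the other loose things where they are.

Things in the scene. Friction and masses are not known exactly. Their poses are not given: they have to be found in the camera images.
- test_rig: Grey metal box with an aluminium guard plate on top, 150 mm (x) by 210 mm (y) by 75 mm high, fixed to the table; origin at the centre of its underside, z up. Its top plate (6 mm thick, top 75 mm above the table) has the slot, along the rig's y, centred at x = -25 mm, y = 0. The shutter lies on the top plate.
- rig_slot (a point): Centre of the slot at the level of the guard plate's top; axes as the rig's. The slot is 21 mm wide (x) and 78 mm long (y), straight through the plate, upper edge bevelled 3 mm. The top of a brass spring plunger, 16 mm in diameter, lies 8 mm below this point.
- plunger (a joint): Travel of the brass spring plunger under the slot, in m: 0 up, 0.010 fully down (stop). The spring pushes up with 1.2 N at 0, growing by 0.6 N a mm, to 7.2 N at the stop.
- shutter (a joint): Angle in rad of the steel shutter: near 0 (0 to 0.2) at the start, when it covers the slot; it grows as the shutter is turned clockwise seen from above, up to a stop at 1.4, where the slot is free. The slot is clear from about 1.2. It turns stiffly (0.12 N m) and stays where it is left.
- screw_top (a point): Centre of the top face of the shutter's captive screw, on its turning axis, 21 mm above the guard plate, at x = -25, y = -75 mm of the rig. Axes turn with the shutter: y along the shutter blade, z up. The dark screw head is a block 22 (x) by 40 mm (y); the recess in its top is 6 mm wide (x), 24 mm long (y), 16.5 mm deep, with 2 mm bevelled edges, for the key.
- shutter_end (a point): Middle of the rounded outer end of the flat steel shutter blade, on its top face, 119 mm from the turning axis. The blade is 28 mm wide, reaches 133 mm from the axis, its top 5.5 mm above the guard plate.
- key: Key upright in its stand; origin at the blade's lower end, z up, 66 mm high, 90 g. Steel blade 22 (y) by 4 mm (x), tapered tip, 0 to 15 mm up; round 26 mm collar from 15 to 20 mm that rests on stand or screw head when fully in; thin shaft; black handle 32 to 66 mm up, 24 (x) by 34 mm (y): grip across x. Fully in the screw, the origin is 15 mm below screw_top. Either way round fits.
- key_stand: Grey block 60 x 60 x 24 mm, fixed on the table, with a recess like the screw's in which the key stands, the key's axes parallel to the stand's; origin at the centre of its underside.
- valve: Small solenoid valve standing on the table, 19 (x) by 76 (y) by 58 mm high, 0.10 to 0.18 kg; origin at the centre of its underside, z up. Long pale base 22 mm high, thin nozzle at its -y end; black coil on it, y = 2 to 34, x = -9 to 10, z = 22 to 50 mm, narrower plug up to 58 mm: grip the coil across x. Its outline passes the slot with 2 mm to spare (1 mm a side).
- spare_button: Round push button, 30 x 30 x 32 mm, a bystander to be left alone; origin at the centre of its underside.
- limit_switch: Limit switch with roller lever, 20 x 51 x 48 mm, a bystander to be left alone; origin at the centre of its underside.
- air_cylinder: Small pneumatic cylinder, 32 x 120 x 44 mm, a bystander to be left alone; origin at the centre of its underside.
- tape_black: Roll of black tape, 58 x 58 x 19 mm, a bystander to be left alone; origin at the centre of its underside.
Mind the look-alikes: they are no part of the job. Leave any yellow look-alike of the key alone.

How it is judged:
On the way, in this order (a step that is already met when the one before it is completed fails the run):
1. the key is fully in the screw (z of key in the frame of screw_top below -0.011 m and horizontal distance between key and screw_top below 0.006 m and angle between key's own z axis and vertical below 0.15 rad), for 0.1 s.
2. the shutter is turned fully off the slot by the key, which is still in the screw (all of step 1 and value of joint shutter above 1.25 rad and contact force between key and shutter above 0.2 N), for 0.1 s.
At the end, for the whole second after the job is handed in: Shutter at 1.25 rad or more, key left upright in the screw (11 mm or more in, tilt under 0.15 rad), untouched; the gripper holds the valve at rest in the slot, upright within 0.1 rad, centred within 5 mm, 13 mm or more below the guard's top, plunger pressed 7 mm or more (all of step 1 and value of joint shutter above 1.25 rad and contact force between the fingers and key below 0.1 N and contact force between the fingers and valve above 2 N and value of joint plunger above 0.007 m and contact force between valve and plunger above 2 N and z of valve in the frame of rig_slot below -0.013 m and horizontal distance between valve and rig_slot below 0.005 m and angle between valve's own z axis and vertical below 0.1 rad and angle between the y axis of valve and the y axis of test_rig, either way round below 0.12 rad and linear speed of valve below 0.02 m/s); the arm keeps its last pose, push and grip.
It fails at once if the gripper or arm pushes on the shutter or its screw (over 2 N) (contact force between any of the fingers, the arm and shutter above 2 N).
It fails at once if the spare button is disturbed (moved over 30 mm) (distance of spare_button from where it was at the start of the episode above 0.03 m).
It fails at once if the limit switch is disturbed (moved over 30 mm) (distance of limit_switch from where it was at the start of the episode above 0.03 m).
It fails at once if the air cylinder is disturbed (moved over 30 mm) (distance of air_cylinder from where it was at the start of the episode above 0.03 m).
It fails at once if the tape black is disturbed (moved over 30 mm) (distance of tape_black from where it was at the start of the episode above 0.03 m).
It also fails if it takes over 58 s, if anything falls off the work surface, if the arm or the gripper's body presses on something with over 40 N, if the wrist force passes 120 N, or if a joint passes its speed limit or range.

### The arm

A 6-joint arm with a two-finger parallel gripper is mounted at the origin on a cart in front of the work surface, level with it; the furniture and walls round the work are solid. World frame = base frame: x ahead of the robot, y to its left, z up, the work surface at z = 0. Lengths are in m, angles in rad, forces in N, time in s.
With the tool pointing down it reaches from about 0.275 to 0.875 m from the base axis. Payload 12.5 kg.
Tool frame: the origin (TCP) lies at the very end of the fingers, on their centre line; the grasp point (between the pads) lies 19 mm behind it (grip_point_offset is the z of the grasp point in the tool frame, in m); z points along the fingers, y is the line along which they close (so a half turn about z gives the same grasp; the last joint's range is limited). The gripper opens to 85 mm and grips with 20 to 120 N. Pads are 22 mm wide; open, the fingers measure 114 mm over their backs; the gripper's body (76 mm by 85 mm) begins 54 mm behind the grasp point. The pads swing forward as they close: fully open they stand 13 mm farther back than shut.
Start: joints at [1.14, 0.351, 1.652, -0, 1.139, -0.085], TCP at [0.186, 0.517, 0.231] pointing down, gripper open.
Joint ranges: [-2.75, 2.75], [-0.79, 2.1], [0.01, 2.65], [-1.57, 4.71], [0.07, 3.14], [-2.87, 2.87]. Speed limits (rad/s): [2.22, 2.22, 2.79, 3.14, 3.14, 3.14].

### API

Orientations are given as a unit quaternion [x, y, z, w].
In Python, from station import * gives the robot as it stands. The module is installed in compiled form; this text tells all that it offers.
- The arm moves only by the tool arm_command, never from a script. Its argument "rows" is a list of rows, each an object with "angular": the turn, a rotation vector about the tool's x, y, z in degrees, a list of three; "delta_pos": the shift along the tool's x, y, z in cm, a list of three; "fingers": the finger opening in cm, from 0 to 8.54. In form: [{"angular": [rx, ry, rz], "delta_pos": [dx, dy, dz], "fingers": fingers}, ...]. A call has 1 to 12 rows; each row shifts and turns the commanded pose from where the row before left it, along the tool's axes as they then stand; what a row does not reach is not made up. A row lasts 1/10 s, in which the tool goes at most 50 mm and 8.59 degrees, less where a joint would pass 70% of its speed; a pose out of reach is approached as far as the arm can. A call is refused whole if a number of a shift passes 5 or a number of a turn 8.59, either way. A call with a gripper value outside its range is refused whole. The fingers move at their own pace and stop on an object; the grip force is fixed at half the most. Time passes only in rows, so rows that do not move let the fingers close. It gives the time, the measured TCP pose, the force, the opening and the grip force at its end, in the units of the state.
- read_state(): the state, without advancing time (a new reading comes with each control period).
- snapshot(name): name is "scene" or "top" or "wrist"; returns a dict with "img" (400x640x3 uint8, red, green, blue), "z_map" (400x640 float32, m along the optical axis (not along the pixel's ray), 0 where there is no reading), "K" (3x3 intrinsics, pixels), "R" (3x3) and "t" (3): a world point X has camera coordinates R X + t. Camera axes: x right, y down, z forward; pixel columns grow to the right and rows downward; lengths in m; the calibration is good to about 2 mm. A picture is of the moment at which its call begins.
- close_job(): hands the job in; it is judged then, once.
Trained networks look in a picture, given as the dict that the camera call returned (one of the last four; its "shot" number tells which), for a name from the list of things; names that differ only in an ending like _2 or _b are one class to them, and where a whole thing is asked for, a point or a joint stands for the part that bears it (a point fixed in the world has none). Each returns a list of dicts, best first, with "score" (0 to 1); they miss things now and then, are a little off and sometimes report something else, mostly with a low value. They report only what shows in the picture. A call takes as long as a camera call. They do not tell look-alikes from the thing itself.
- boxes_of(picture, label): "xyz" ([x, y, z] in m, in the coordinates of the camera as it stood for that picture, good to about 4 mm: the middle of the surface that is visible of it).
The state is a dict: "clock": time; "joints": joint angles; "qd": joint speeds; "joint_efforts": joint torques, N m; "tool_pos": TCP position; "tcp_rot": TCP orientation; "contact_force": force on the tool from outside, world axes, zero at the start; "ft_torque": the same for the moment, N m; "finger_gap": opening from 0.0 (shut) to 1.0 (fully open); "gripper_force": force on a finger pad.
Only numpy, scipy, OpenCV 4.12 (cv2) and the standard library are available. Lean on these libraries where they do the work, as an engineer would, in place of code of your own. Each camera call takes 0.05 s, during which the arm holds its last target. There are 200 camera calls.

## Working session

There is one attempt and no reset: what is moved stays moved. The work goes in short steps, Python scripts to look and compute and a tool call to move; the robot and the scene stay as the last step left them, time stands still between calls to the robot, and variables do not carry over. Pictures are saved under pics/ and viewed, at most 12 in all, crops included, and the job is handed in when it is done.

Besides the shell and the picture viewer there is one more tool, called as name(argument=value, ...) on one line, values as JSON. arm_command: Moves the arm, as the interface text tells. Its arguments: {"type":"object","properties":{"rows":{"type":"array","items":{"type":"object","properties":{"angular":{"type":"array","items":{"type":"number"}},"delta_pos":{"type":"array","items":{"type":"number"}},"fingers":{"type":"number"}}}}},"required":["rows"]}

```bash
mkdir -p pics
cat > h.py <<'E'
from station import *
import numpy as np, cv2
from scipy.spatial.transform import Rotation as Ro
def world(p,xyz): return p["R"].T@(np.array(xyz)-p["t"])
def cloud(p):
    z=p["z_map"];v,u=np.mgrid[:400,:640];K=p["K"]
    c=np.stack([(u-K[0,2])/K[0,0]*z,(v-K[1,2])/K[1,1]*z,z],-1)
    w=(c-p["t"])@p["R"]; w[z==0]=np.nan
    return w
def save(p,n,crop=None,s=1):
    im=p["img"][...,::-1]
    if crop: a,b,c,d=crop; im=im[b:d,a:c]
    cv2.imwrite("pics/"+n+".png",cv2.resize(np.ascontiguousarray(im),None,fx=s,fy=s,interpolation=cv2.INTER_CUBIC))
def pix(p,w):
    c=p["R"]@np.array(w)+p["t"];q=p["K"]@c;return (q[:2]/q[2]).round().astype(int)
E
python3 - <<'E'
from h import *
s=read_state();print(s)
for n in ["top","scene"]:
    p=snapshot(n);save(p,n+"0",s=1.25);print(n,p["K"][0,0],"cam",(-p["R"].T@p["t"]).round(3))
    for l in ["test_rig","screw_top","shutter_end","key","key_stand","valve","spare_button","limit_switch","air_cylinder","tape_black"]:
        for d in boxes_of(p,l)[:3]:
            w=world(p,d["xyz"]);print(l,round(d["score"],2),w.round(3),pix(p,w))
E
```

```text
{'clock': 0.0, 'joints': array([ 1.14041003e+00,  3.51243107e-01,  1.65245483e+00,  1.35357421e-05,
        1.13908864e+00, -8.45783504e-02]), 'qd': array([-5.76841315e-05, -5.11348186e-04, -6.18571553e-04,  4.72093997e-04,
       -1.56214185e-03, -3.82508032e-04]), 'joint_efforts': array([ 1.21785779e-03, -5.06104910e+01, -2.91403341e+01, -4.53501036e-05,
        4.49448038e-03,  3.87878444e-06]), 'tool_pos': array([0.18624455, 0.51714248, 0.23074297]), 'tcp_rot': array([ 1.72046504e-01,  9.85088648e-01, -5.75717612e-04, -1.57957009e-04]), 'contact_force': array([ 0.02880087,  0.18050338, -0.90226339]), 'ft_torque': array([-0.00875354, -0.00216974, -0.05549297]), 'gripper_force': 0.0, 'finger_gap': 0.9980693152878122}
top 438.9528735037724 cam [0.369 0.061 1.004]
test_rig 0.59 [ 0.534 -0.115  0.078] [415 177]
test_rig 0.32 [ 0.515 -0.149  0.082] [431 185]
screw_top 0.58 [ 0.516 -0.145  0.081] [429 185]
shutter_end 0.94 [ 0.514 -0.146  0.083] [430 186]
shutter_end 0.36 [0.421 0.321 0.025] [215 228]
key 0.74 [0.404 0.016 0.067] [352 237]
key 0.54 [0.412 0.101 0.077] [312 233]
key 0.5 
[... 331 characters left out ...]
[-0.14  -0.534  0.602]
test_rig 0.87 [ 0.497 -0.141  0.077] [391 234]
screw_top 0.56 [ 0.505 -0.161  0.081] [401 235]
shutter_end 0.86 [ 0.505 -0.165  0.08 ] [402 236]
key 0.68 [0.498 0.069 0.052] [325 207]
key 0.6 [0.401 0.008 0.053] [314 231]
key 0.56 [0.404 0.098 0.064] [290 212]
key_stand 0.82 [0.397 0.084 0.02 ] [292 230]
valve 0.59 [0.416 0.319 0.021] [243 192]
valve 0.43 [0.466 0.214 0.022] [279 200]
spare_button 0.44 [0.466 0.213 0.025] [280 199]
limit_switch 0.67 [0.528 0.153 0.02 ] [310 201]
air_cylinder 0.68 [0.529 0.311 0.024] [275 180]
air_cylinder 0.47 [ 0.507 -0.161  0.081] [402 235]
tape_black 0.64 [ 0.361 -0.102  0.019] [336 273]
tape_black 0.33 [0.415 0.319 0.021] [242 192]
```

View pics/top0.png

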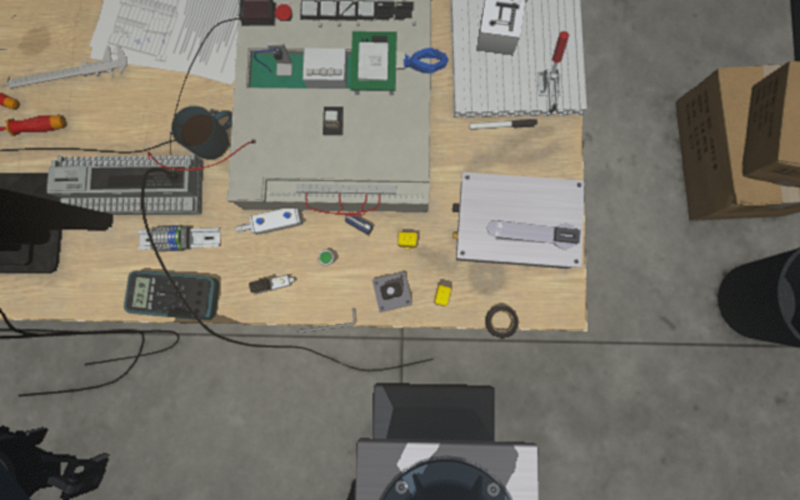

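Run:
```python
from h import *
p=snapshot("top");save(p,"top_crop",(190,130,480,290),2.7)
w=cloud(p)
def rect(m,n):
    q=w[m][:,:2].astype(np.float32)
    r=cv2.minAreaRect(q);print(n,len(q),np.round(r[0],4),np.round(r[1],4),round(r[2],1),"z",np.nanmedian(w[m][:,2]).round(4))
X,Y,Z=w[...,0],w[...,1],w[...,2]
for n,x,y in [("k1",.404,.016),("k2",.410,.1),("k3",.5,.073)]:
    near=(np.hypot(X-x,Y-y)<.04)
    zt=np.nanpercentile(Z[near],99);rect(near&(Z>zt-.006),n+" top")
    rect(near&(Z>.018)&(Z<.028),n+" stand")
near=(np.hypot(X-.42,Y-.32)<.06)
for a,b in[(.01,.03),(.04,.054),(.054,.07)]:
    if (near&(Z>a)&(Z<b)).sum()>5:rect(near&(Z>a)&(Z<b),f"valve{a}")
rig=(Y<-.0)&(X>.4)&(Z>.06)
rect(rig,"rig");rect(rig&(Z>.0785)&(Z<.084),"blade");rect(rig&(Z>.09),"screw")
```

```text
k1 top 162 [0.4074 0.0124] [0.0233 0.0327] 74.6 z 0.0658
k1 stand 2 [0.4116 0.0234] [0.0021 0.    ] -175.7 z 0.0202
k2 top 160 [0.4128 0.1011] [0.0227 0.0333] 12.1 z 0.0749
k2 stand 525 [0.413 0.101] [0.06   0.0599] 14.8 z 0.0241
k3 top 152 [0.5035 0.0747] [0.0335 0.023 ] 83.9 z 0.0661
k3 stand 4 [0.4928 0.0739] [0.0007 0.009 ] 5.6 z 0.0209
valve0.01 161 [0.4239 0.3163] [0.0184 0.0755] 15.6 z 0.0214
valve0.04 85 [0.4194 0.3335] [0.0198 0.033 ] 15.7 z 0.0492
valve0.054 58 [0.4188 0.335 ] [0.0115 0.0226] 15.5 z 0.0582
rig 8439 [ 0.6602 -0.1315] [0.2146 0.5251] 84.4 z 0.0759
blade 920 [ 0.685  -0.1332] [0.2062 0.4422] 84.5 z 0.0806
screw 1371 [ 0.7205 -0.1619] [0.4543 0.1223] 19.0 z 0.1003
```

View pics/top_crop.png

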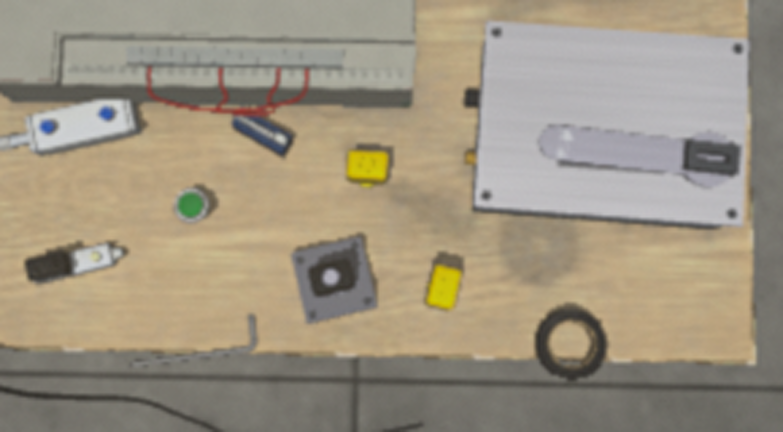

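The key is the black-handled one in the grey stand, at image (313,232), crop (333,275). The two yellow handles at (352,237) and (325,189) are look-alikes lying without a stand, so I leave them. The crop confirms this. The valve is at (216,227), and the rig with its shutter and dark screw is at the right, with the screw at about (453,188).

```bash
cat >> h.py <<'E'
def rectf(w,m,n):
    r=cv2.minAreaRect(w[m][:,:2].astype(np.float32));print(n,m.sum(),np.round(r[0],4),np.round(r[1],4),round(r[2],1),"z",np.nanmedian(w[m][:,2]).round(4));return r
def big(m):
    n,l,st,_=cv2.connectedComponentsWithStats(m.astype(np.uint8));return l==1+np.argmax(st[1:,4])
def rig(p):
    w=cloud(p);X,Y,Z=w[...,0],w[...,1],w[...,2]
    R=(Y<.03)&(Y>-.3)&(X>.4)&(X<.64)
    r=rectf(w,big(R&(Z>.07)),"rig")
    rectf(w,big(R&(Z>.0785)&(Z<.087)),"blade");rectf(w,big(R&(Z>.092)),"screw")
    return r
def target(xyz,ang):
    """tool pointing down at xyz with tool y axis along world angle ang (deg, mod 180): shift in tool axes cm, turn about tool z"""
    s=read_state();Rt=Ro.from_quat(s["tcp_rot"]);M=Rt.as_matrix()
    d=M.T@(np.array(xyz)-s["tool_pos"])*100
    cur=np.degrees(np.arctan2(M[1,1],M[0,1]));dz=-((ang-cur+90)%180-90)  # tool z down
    print("tcp",s["tool_pos"].round(4),"y-ang",cur.round(2),"tilt",M[:,2].round(4),"clock",s["clock"],"\n shift cm",d.round(3),"turn z deg",dz.round(2),"(alt",(dz-180*np.sign(dz)).round(1),") j6",np.degrees(s["joints"][5]).round(1),"F",s["contact_force"].round(2),"gap",round(s["finger_gap"]*8.54,2),"gf",s["gripper_force"])
E
python3 - <<'E'
from h import *
p=snapshot("top");rig(p)
print(snapshot("wrist")["t"])
target([.413,.101,.22],14)
target([.413,.101,.055],14)
E
```

```text
rig 6818 [ 0.5395 -0.1198] [0.2106 0.1511] 86.6 z 0.0755
blade 687 [ 0.5146 -0.1363] [0.1509 0.033 ] 80.7 z 0.0809
screw 179 [ 0.51   -0.1932] [0.0412 0.0223] 85.1 z 0.0957
[-0.55023115 -0.04079117  0.38052093]
tcp [0.1864 0.5174 0.2313] y-ang 70.19 tilt [-0.e+00 -1.e-04 -1.e+00] clock 1.25 
 shift cm [-35.434 -31.496   1.129] turn z deg 56.19 (alt -123.8 ) j6 -4.8 F [-0.02  0.78 -0.  ] gap 8.54 gf 0.0
tcp [0.1864 0.5174 0.2313] y-ang 70.19 tilt [-0.e+00 -1.e-04 -1.e+00] clock 1.25 
 shift cm [-35.434 -31.495  17.629] turn z deg 56.19 (alt -123.8 ) j6 -4.8 F [-0.02  0.78 -0.  ] gap 8.54 gf 0.0
```

arm_command(rows=[{"angular": [0,0,0],"delta_pos": [-3.54,-3.15,0],"fingers": 8.5},{"angular": [0,0,0],"delta_pos": [-3.54,-3.15,0],"fingers": 8.5},{"angular": [0,0,0],"delta_pos": [-3.54,-3.15,0],"fingers": 8.5},{"angular": [0,0,0],"delta_pos": [-3.54,-3.15,0],"fingers": 8.5},{"angular": [0,0,0],"delta_pos": [-3.54,-3.15,0],"fingers": 8.5},{"angular": [0,0,0],"delta_pos": [-3.54,-3.15,0],"fingers": 8.5},{"angular": [0,0,0],"delta_pos": [-3.54,-3.15,0],"fingers": 8.5},{"angular": [0,0,0],"delta_pos": [-3.54,-3.15,0],"fingers": 8.5},{"angular": [0,0,0],"delta_pos": [-3.54,-3.15,0],"fingers": 8.5},{"angular": [0,0,0],"delta_pos": [-3.54,-3.15,0],"fingers": 8.5},{"angular": [0,0,8],"delta_pos": [0,0,0],"fingers": 8.5},{"angular": [0,0,8],"delta_pos": [0,0,0],"fingers": 8.5}])

```text
clock: 2.45
tool_pos: [0.4132, 0.0997, 0.2313]
tcp_rot: [0.311, 0.95, 0.0, -0.0]
contact_force: [-0.5, -0.3, 0.6]
finger_gap: 0.998
gripper_force: 0.0
```

arm_command(rows=[{"angular": [0,0,8],"delta_pos": [0,0,0],"fingers": 8.5},{"angular": [0,0,8],"delta_pos": [0,0,0],"fingers": 8.5},{"angular": [0,0,8],"delta_pos": [0,0,0],"fingers": 8.5},{"angular": [0,0,8],"delta_pos": [0,0,0],"fingers": 8.5},{"angular": [0,0,8],"delta_pos": [0,0,0],"fingers": 8.5},{"angular": [0,0,0],"delta_pos": [0,0,0],"fingers": 8.5}])

```text
clock: 3.05
tool_pos: [0.4127, 0.1011, 0.2314]
tcp_rot: [0.615, 0.788, 0.0, 0.0]
contact_force: [0.4, -0.6, -0.3]
finger_gap: 0.994
gripper_force: 0.0
```

Run:
```python
from h import *
p=snapshot("wrist");save(p,"w1");print("cam",(-p["R"].T@p["t"]).round(3))
w=cloud(p);X,Y,Z=w[...,0],w[...,1],w[...,2]
near=(np.hypot(X-.413,Y-.101)<.045)
rectf(w,big(near&(Z>.069)&(Z<.085)),"keytop");rectf(w,near&(Z>.018)&(Z<.03),"stand")
for l in ["key","key_stand"]:
    for d in boxes_of(p,l)[:2]: q=world(p,d["xyz"]);print(l,round(d["score"],2),q.round(3),pix(p,q))
target([.413,.101,.04],14.5)
```

```text
cam [0.395 0.174 0.375]
keytop 647 [0.4134 0.1028] [0.0234 0.0325] 13.8 z 0.0759
stand 1538 [0.4135 0.1021] [0.0597 0.0606] 15.5 z 0.0252
key 0.92 [0.499 0.079 0.065] [384 212]
key 0.78 [0.413 0.102 0.075] [319 178]
key_stand 0.84 [0.408 0.116 0.027] [317 157]
tcp [0.4127 0.1011 0.2313] y-ang 14.41 tilt [ 1.e-04  0.e+00 -1.e+00] clock 3.2 
 shift cm [-1.9000e-02  2.8000e-02  1.9133e+01] turn z deg -0.09 (alt 179.9 ) j6 -6.9 F [-0.11 -0.34  0.45] gap 8.53 gf 0.0
```

View pics/w1.png

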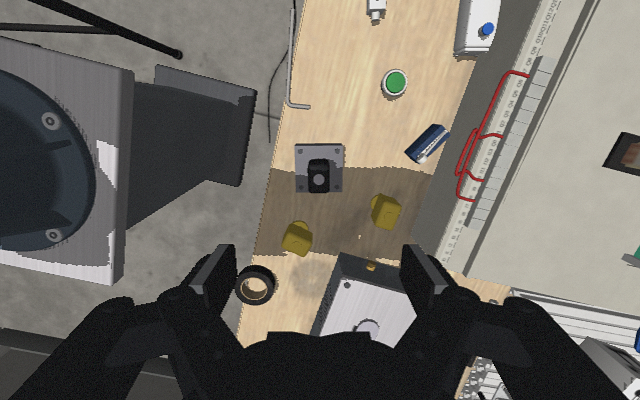

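The picture shows the black-handled key in its grey stand at (319,178), with the yellow look-alikes at (297,238) and (385,212). Both views agree on the key: centre (0.4133, 0.102), top at 75.5 mm. I'm descending now.

arm_command(rows=[{"angular": [0,0,0],"delta_pos": [0.08,0.08,4],"fingers": 6.5},{"angular": [0,0,0],"delta_pos": [0,0,4],"fingers": 6.5},{"angular": [0,0,0],"delta_pos": [0,0,4],"fingers": 6.5},{"angular": [0,0,0],"delta_pos": [0,0,3],"fingers": 6.5},{"angular": [0,0,0],"delta_pos": [0,0,2.5],"fingers": 6},{"angular": [0,0,0],"delta_pos": [0,0,1.6],"fingers": 6},{"angular": [0,0,0],"delta_pos": [0,0,0],"fingers": 4},{"angular": [0,0,0],"delta_pos": [0,0,0],"fingers": 1.5},{"angular": [0,0,0],"delta_pos": [0,0,0],"fingers": 1.5},{"angular": [0,0,0],"delta_pos": [0,0,0],"fingers": 1.5},{"angular": [0,0,0],"delta_pos": [0,0,0],"fingers": 1.5},{"angular": [0,0,0],"delta_pos": [0,0,0],"fingers": 1.5}])

```text
clock: 4.4
tool_pos: [0.4137, 0.1021, 0.0411]
tcp_rot: [0.614, 0.789, 0.0, 0.0]
contact_force: [-2.8, -0.5, 7.9]
finger_gap: 0.269
gripper_force: 59.7
```

arm_command(rows=[{"angular": [0,0,0],"delta_pos": [0,0,-0.5],"fingers": 1.5},{"angular": [0,0,0],"delta_pos": [0,0,-1.5],"fingers": 1.5},{"angular": [0,0,0],"delta_pos": [0,0,-4],"fingers": 1.5},{"angular": [0,0,0],"delta_pos": [0,0,-4.5],"fingers": 1.5},{"angular": [0,0,0],"delta_pos": [0,0,-4.5],"fingers": 1.5},{"angular": [0,0,0],"delta_pos": [-3.5,0.2,0],"fingers": 1.5},{"angular": [0,0,0],"delta_pos": [-4.5,0.3,0],"fingers": 1.5},{"angular": [0,0,0],"delta_pos": [-4.5,0.3,0],"fingers": 1.5},{"angular": [0,0,0],"delta_pos": [-4.5,0.3,0],"fingers": 1.5},{"angular": [0,0,0],"delta_pos": [-4.5,0.3,0],"fingers": 1.5},{"angular": [0,0,0],"delta_pos": [-2.5,0.2,0],"fingers": 1.5},{"angular": [0,0,0],"delta_pos": [0,0,0],"fingers": 1.5}])

```text
clock: 5.6
tool_pos: [0.4882, -0.1294, 0.1907]
tcp_rot: [0.615, 0.788, 0.0, 0.001]
contact_force: [-0.2, 0.7, -0.0]
finger_gap: 0.272
gripper_force: 59.0
```

Run:
```python
from h import *
p=snapshot("wrist");save(p,"w2")
w=cloud(p);X,Y,Z=w[...,0],w[...,1],w[...,2]
R=(abs(X-.51)<.03)&(abs(Y+.193)<.035)
try: rectf(w,big(R&(Z>.092)&(Z<.1)),"screw"); 
except Exception as e: print(e)
B=(abs(X-.515)<.04)&(Y>-.17)&(Y<-.04)
rectf(w,big(B&(Z>.0782)&(Z<.084)),"blade")
# blade axis by line fit of blade centre
t=snapshot("top");w=cloud(t);X,Y,Z=w[...,0],w[...,1],w[...,2]
for n,pp in(("wrist",p),("top",t)):
    w=cloud(pp);X,Y,Z=w[...,0],w[...,1],w[...,2]
    b=(abs(X-.52)<.06)&(Y<-.08)&(Y>-.165)&(Z>.0783)&(Z<.084)
    q=w[b][:,:2];print(n,b.sum(),cv2.fitLine(q.astype(np.float32),cv2.DIST_L2,0,.01,.01).ravel().round(4))
    s=(abs(X-.51)<.03)&(abs(Y+.193)<.035)&(Z>.092)&(Z<.1);print(n,s.sum())
target([.51,-.1932,.19],-5)
```

```text
attempt to get argmax of an empty sequence
blade 3055 [ 0.5194 -0.1111] [0.1037 0.0297] 84.4 z 0.0817
wrist 2422 [ 0.0788  0.9969  0.5181 -0.1171]
wrist 0
top 267 [ 0.2428 -0.9701  0.52   -0.1029]
top 0
tcp [ 0.4873 -0.1268  0.1904] y-ang 14.13 tilt [-2.e-04  2.e-04 -1.e+00] clock 5.7 
 shift cm [-6.997  0.581  0.04 ] turn z deg 19.13 (alt -160.9 ) j6 -34.0 F [ 0.61  0.81 -0.61] gap 2.31 gf 59.01208698749542
```

View pics/w2.png

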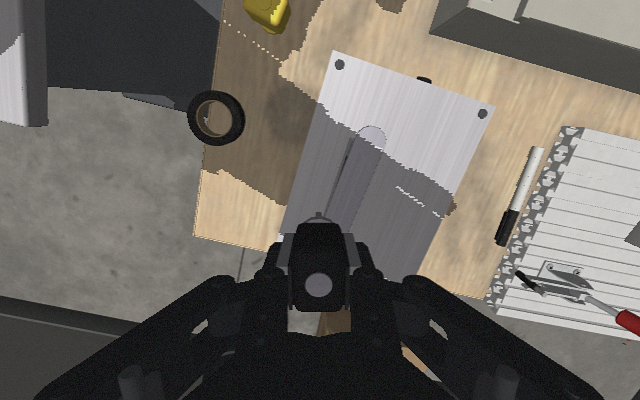

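The picture shows the key held upright at (318,265), the blade running up to its end at (372,135), and the screw hidden behind the key. I'm moving above the screw and turning to the blade's direction.

arm_command(rows=[{"angular": [0,0,0],"delta_pos": [-3.5,0.3,0],"fingers": 1.5},{"angular": [0,0,0],"delta_pos": [-3.44,0.33,0],"fingers": 1.5},{"angular": [0,0,6.4],"delta_pos": [0,0,1],"fingers": 1.5},{"angular": [0,0,6.4],"delta_pos": [0,0,2],"fingers": 1.5},{"angular": [0,0,6.3],"delta_pos": [0,0,1.5],"fingers": 1.5},{"angular": [0,0,0],"delta_pos": [0,0,0],"fingers": 1.5}])

```text
clock: 6.3
tool_pos: [0.5096, -0.1909, 0.1439]
tcp_rot: [0.737, 0.676, -0.001, -0.002]
contact_force: [-0.2, 0.5, -1.5]
finger_gap: 0.272
gripper_force: 58.9
```

Run:
```python
from h import *
p=snapshot("wrist")
w=cloud(p);X,Y,Z=w[...,0],w[...,1],w[...,2]
# plate edges in wrist view: per-y slices
b=big((Z>.07)&(Z<.09)&(X>.42)&(X<.66)&(Y>-.26)&(Y<.03))
for y in np.arange(-.13,-.02,.02):
    m=b&(abs(Y-y)<.004)
    if m.sum()>20: print("y",y.round(3),"xedges",np.nanmin(X[m]).round(4),np.nanmax(X[m]).round(4))
for x in np.arange(.48,.61,.03):
    m=b&(abs(X-x)<.004)
    if m.sum()>20: print("x",x.round(3),"ymax",np.nanmax(Y[m]).round(4))
s=snapshot("scene");save(s,"s2",(350,170,470,260),6)
w=cloud(s);X,Y,Z=w[...,0],w[...,1],w[...,2]
m=(abs(X-.51)<.035)&(abs(Y+.193)<.035)&(Z>.091)&(Z<.1);rectf(w,m,"screw")
m=(abs(X-.51)<.03)&(abs(Y+.193)<.03)&(Z>.103)&(Z<.125);print("blade",m.sum(),np.nanmean(w[m],0).round(4))
target([.5104,-.1926,.14],-5)
```

```text
y -0.13 xedges 0.4638 0.6147
y -0.11 xedges 0.465 0.6155
y -0.09 xedges 0.466 0.6168
y -0.07 xedges 0.4673 0.6177
y -0.05 xedges 0.4681 0.5775
x 0.48 ymax -0.0457
x 0.51 ymax -0.0483
x 0.54 ymax -0.0505
x 0.57 ymax -0.0535
x 0.6 ymax -0.0557
screw 138 [ 0.5091 -0.1919] [0.0408 0.0248] 84.9 z 0.0948
blade 29 [ 0.5086 -0.1933  0.1179]
tcp [ 0.5108 -0.1916  0.1459] y-ang -4.67 tilt [ 0.e+00  1.e-04 -1.e+00] clock 6.4 
 shift cm [-0.1   -0.029  0.588] turn z deg 0.33 (alt -179.7 ) j6 -20.8 F [-0.65 -0.12 -0.27] gap 2.33 gf 58.89546811580658
```

View pics/s2.png

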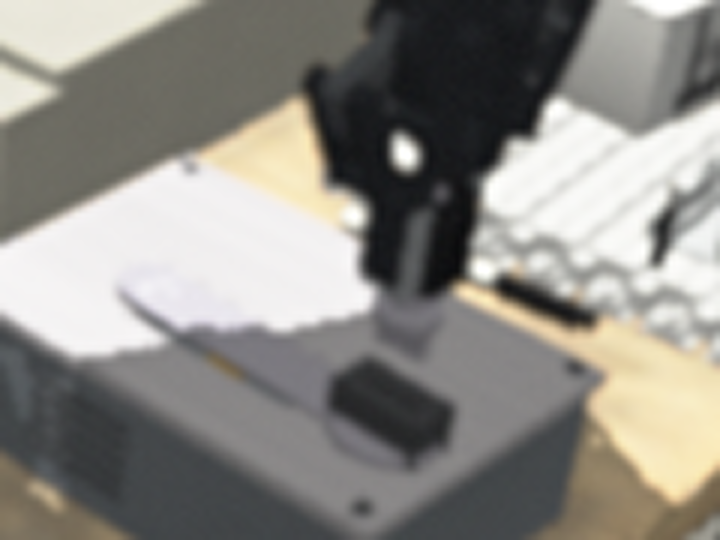

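arm_command(rows=[{"angular": [0,0,0.3],"delta_pos": [-0.1,-0.03,0.8],"fingers": 1.5},{"angular": [0,0,0],"delta_pos": [0,0,0.6],"fingers": 1.5},{"angular": [0,0,0],"delta_pos": [0,0,0.3],"fingers": 1.5},{"angular": [0,0,0],"delta_pos": [0,0,0.2],"fingers": 1.5},{"angular": [0,0,0],"delta_pos": [0,0,0.2],"fingers": 1.5},{"angular": [0,0,0],"delta_pos": [0,0,0.2],"fingers": 1.5},{"angular": [0,0,0],"delta_pos": [0,0,0],"fingers": 1.5}])

```text
clock: 7.1
tool_pos: [0.5103, -0.1932, 0.1221]
tcp_rot: [0.739, 0.674, 0.0, -0.0]
contact_force: [0.2, 0.6, -0.6]
finger_gap: 0.276
gripper_force: 59.0
```

arm_command(rows=[{"angular": [0,0,0],"delta_pos": [0,0,0.2],"fingers": 1.5},{"angular": [0,0,0],"delta_pos": [0,0,0.2],"fingers": 1.5},{"angular": [0,0,0],"delta_pos": [0,0,0.2],"fingers": 1.5},{"angular": [0,0,0],"delta_pos": [0,0,0.2],"fingers": 1.5},{"angular": [0,0,0],"delta_pos": [0,0,0.1],"fingers": 1.5},{"angular": [0,0,0],"delta_pos": [0,0,0],"fingers": 1.5}])

```text
clock: 7.7
tool_pos: [0.5103, -0.1932, 0.1132]
tcp_rot: [0.739, 0.674, 0.0, -0.0]
contact_force: [-0.2, 4.9, 0.8]
finger_gap: 0.274
gripper_force: 59.3
```

arm_command(rows=[{"angular": [0,0,4],"delta_pos": [0.04,0,0.03],"fingers": 1.5},{"angular": [0,0,6],"delta_pos": [0,0,0],"fingers": 1.5},{"angular": [0,0,6],"delta_pos": [0,0,0],"fingers": 1.5},{"angular": [0,0,6],"delta_pos": [0,0,0],"fingers": 1.5},{"angular": [0,0,6],"delta_pos": [0,0,0],"fingers": 1.5},{"angular": [0,0,6],"delta_pos": [0,0,0],"fingers": 1.5},{"angular": [0,0,6],"delta_pos": [0,0,0],"fingers": 1.5},{"angular": [0,0,6],"delta_pos": [0,0,0],"fingers": 1.5},{"angular": [0,0,6],"delta_pos": [0,0,0],"fingers": 1.5},{"angular": [0,0,6],"delta_pos": [0,0,0],"fingers": 1.5},{"angular": [0,0,6],"delta_pos": [0,0,0],"fingers": 1.5}])

```text
clock: 8.8
tool_pos: [0.5093, -0.1926, 0.1132]
tcp_rot: [0.984, 0.178, -0.001, -0.001]
contact_force: [-6.8, 5.7, 10.1]
finger_gap: 0.274
gripper_force: 60.3
```

Run:
```python
from h import *
target([.5104,-.1926,.1127],-85);print(read_state()["ft_torque"].round(3))
```

```text
tcp [ 0.5093 -0.1926  0.1132] y-ang -69.44 tilt [-2.6e-03  9.0e-04 -1.0e+00] clock 8.8 
 shift cm [0.103 0.038 0.046] turn z deg 15.56 (alt -164.4 ) j6 43.8 F [-6.84  5.74 10.05] gap 2.34 gf 60.26924729347229
[1.2   1.266 0.197]
```

arm_command(rows=[{"angular": [0,0,6],"delta_pos": [-0.03,-0.06,0],"fingers": 1.5},{"angular": [0,0,6],"delta_pos": [0,0,0],"fingers": 1.5},{"angular": [0,0,5],"delta_pos": [0,0,0],"fingers": 1.5},{"angular": [0,0,0],"delta_pos": [0,0,0],"fingers": 1.5},{"angular": [0,0,0],"delta_pos": [0,0,0],"fingers": 1.5}])

```text
clock: 9.3
tool_pos: [0.5092, -0.1923, 0.1132]
tcp_rot: [0.999, 0.033, -0.001, -0.0]
contact_force: [-4.5, 4.9, 7.7]
finger_gap: 0.273
gripper_force: 60.0
```

```bash
cat >> h.py <<'E'
def shut(n=None):
    t=snapshot("top");w=cloud(t);X,Y,Z=w[...,0],w[...,1],w[...,2]
    m=(X>.535)&(X<.66)&(abs(Y+.185)<.07)&(Z>.0775)&(Z<.084)
    print(m.sum(),np.nanmean(w[m],0).round(4))
    if m.sum()>30: l=cv2.fitLine(w[m][:,:2].astype(np.float32),cv2.DIST_HUBER,0,.01,.01).ravel();print("blade dir deg",np.degrees(np.arctan(l[1]/l[0])).round(1),l.round(4))
    return t
E
python3 - <<'E'
from h import *
target([.5104,-.1926,.1127],-89);print(read_state()["ft_torque"].round(3))
t=shut();save(t,"t3",(360,120,500,220),5)
E
```

```text
tcp [ 0.5092 -0.1923  0.1132] y-ang -86.21 tilt [-1.7e-03  5.0e-04 -1.0e+00] clock 9.3 
 shift cm [0.12  0.034 0.046] turn z deg 2.79 (alt -177.2 ) j6 60.6 F [-4.45  4.88  7.72] gap 2.33 gf 60.04286706447601
[0.915 0.845 0.065]
611 [ 0.5885 -0.1754  0.0805]
blade dir deg 8.7 [ 0.9886  0.1506  0.5861 -0.1768]
```

View pics/t3.png

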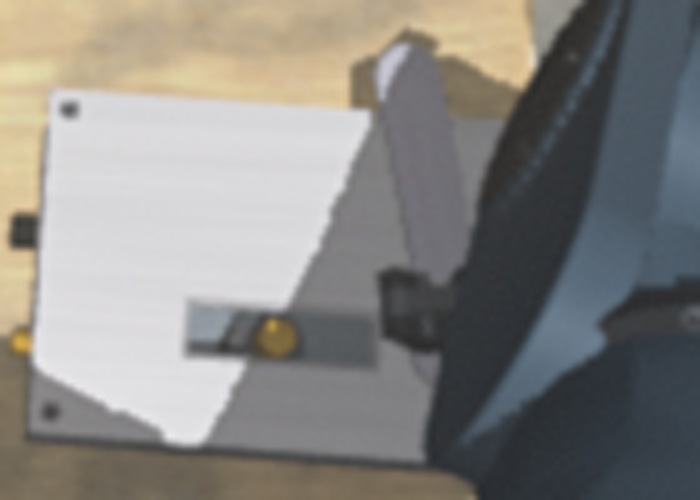

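The slot is free with the brass plunger visible at crop (275,337), and the blade points away at crop (405,60). I'm turning a little further, up to the stop.

arm_command(rows=[{"angular": [0,0,3],"delta_pos": [0,0,0],"fingers": 1.5},{"angular": [0,0,3],"delta_pos": [0,0,0],"fingers": 1.5},{"angular": [0,0,0],"delta_pos": [0,0,0],"fingers": 1.5}])

```text
clock: 9.65
tool_pos: [0.5091, -0.1923, 0.1132]
tcp_rot: [1.0, -0.02, -0.001, -0.0]
contact_force: [-4.6, 5.8, 8.2]
finger_gap: 0.271
gripper_force: 60.1
```

Run:
```python
from h import *
target([.5104,-.1926,.1127],-89);print(read_state()["ft_torque"].round(3))
t=shut()
```

```text
tcp [ 0.5091 -0.1923  0.1132] y-ang -92.26 tilt [-1.9e-03  4.0e-04 -1.0e+00] clock 9.65 
 shift cm [0.127 0.029 0.045] turn z deg -3.26 (alt 176.7 ) j6 66.7 F [-4.57  5.81  8.21] gap 2.32 gf 60.08990406990051
[1.018 0.832 0.379]
604 [ 0.5914 -0.1789  0.0803]
blade dir deg -1.2 [ 0.9998 -0.0206  0.593  -0.1822]
```

arm_command(rows=[{"angular": [0,0,3],"delta_pos": [0,0,0],"fingers": 1.5},{"angular": [0,0,0],"delta_pos": [0,0,0],"fingers": 1.5},{"angular": [0,0,0],"delta_pos": [0,0,0],"fingers": 1.5}])

```text
clock: 10.0
tool_pos: [0.5091, -0.1923, 0.1131]
tcp_rot: [0.999, -0.044, -0.001, -0.0]
contact_force: [-5.1, 5.8, 8.5]
finger_gap: 0.272
gripper_force: 60.3
```

Run:
```python
from h import *
target([.5104,-.1926,.1127],-89);print(read_state()["ft_torque"].round(3))
t=shut()
```

```text
tcp [ 0.5091 -0.1923  0.1131] y-ang -95.1 tilt [-2.1e-03  2.0e-04 -1.0e+00] clock 10.0 
 shift cm [0.134 0.023 0.045] turn z deg -6.1 (alt 173.9 ) j6 69.6 F [-5.08  5.83  8.49] gap 2.33 gf 60.29036521911621
[1.022 0.883 0.941]
570 [ 0.5913 -0.1787  0.0804]
blade dir deg 6.4 [ 0.9937  0.1116  0.604  -0.1797]
```

The torque is rising with the blade no longer moving, so it's at the stop. I'm easing off, letting go and going up.

arm_command(rows=[{"angular": [0,0,-3.5],"delta_pos": [0,0,0],"fingers": 1.5},{"angular": [0,0,0],"delta_pos": [0,0,0],"fingers": 3},{"angular": [0,0,0],"delta_pos": [0,0,0],"fingers": 5},{"angular": [0,0,0],"delta_pos": [0,0,0],"fingers": 5},{"angular": [0,0,0],"delta_pos": [0,0,0],"fingers": 5},{"angular": [0,0,0],"delta_pos": [0,0,-1.5],"fingers": 5},{"angular": [0,0,0],"delta_pos": [0,0,-3],"fingers": 5},{"angular": [0,0,0],"delta_pos": [0,0,-4],"fingers": 5},{"angular": [0,0,0],"delta_pos": [0,0,-3.5],"fingers": 5},{"angular": [0,0,-8],"delta_pos": [0,0,0],"fingers": 5},{"angular": [0,0,-8],"delta_pos": [0,0,0],"fingers": 5},{"angular": [0,0,-8],"delta_pos": [0,0,0],"fingers": 5}])

```text
clock: 11.25
tool_pos: [0.5099, -0.1927, 0.2333]
tcp_rot: [0.981, 0.196, 0.0, 0.0]
contact_force: [-0.9, 0.5, -0.1]
finger_gap: 0.584
gripper_force: 0.0
```

arm_command(rows=[{"angular": [0,0,-8],"delta_pos": [0,0,0],"fingers": 5},{"angular": [0,0,-8],"delta_pos": [0,0,0],"fingers": 5},{"angular": [0,0,-8],"delta_pos": [0,0,0],"fingers": 5},{"angular": [0,0,-8],"delta_pos": [0,0,0],"fingers": 5},{"angular": [0,0,-8],"delta_pos": [0,0,0],"fingers": 5},{"angular": [0,0,-8],"delta_pos": [0,0,0],"fingers": 5},{"angular": [0,0,-8],"delta_pos": [0,0,0],"fingers": 5},{"angular": [0,0,-8],"delta_pos": [0,0,0],"fingers": 5},{"angular": [0,0,-8],"delta_pos": [0,0,0],"fingers": 5},{"angular": [0,0,-8],"delta_pos": [0,0,0],"fingers": 5},{"angular": [0,0,-3],"delta_pos": [0,0,0],"fingers": 5},{"angular": [0,0,0],"delta_pos": [0,0,0],"fingers": 5}])

```text
clock: 12.45
tool_pos: [0.5098, -0.1926, 0.233]
tcp_rot: [0.607, 0.795, -0.0, 0.0]
contact_force: [0.1, -0.7, -1.3]
finger_gap: 0.583
gripper_force: 0.0
```

Run:
```python
from h import *
t=shut()
w=cloud(t);X,Y,Z=w[...,0],w[...,1],w[...,2]
s=snapshot("scene");save(s,"s3",(350,170,470,260),4)
w=cloud(s);X,Y,Z=w[...,0],w[...,1],w[...,2]
m=(abs(X-.51)<.03)&(abs(Y+.193)<.035)&(Z>.138)&(Z<.16);rectf(w,m,"keytop scene") if m.sum()>5 else 0
target([.4194,.3335,.22],15.6)
```

```text
702 [ 0.5845 -0.1812  0.0803]
blade dir deg 5.6 [ 0.9952  0.0974  0.5769 -0.1848]
keytop scene 140 [ 0.5075 -0.1926] [0.0225 0.0344] 89.6 z 0.1458
tcp [ 0.5099 -0.1926  0.233 ] y-ang 15.17 tilt [ 0.e+00 -1.e-04 -1.e+00] clock 12.55 
 shift cm [53.145  5.034  1.292] turn z deg -0.43 (alt 179.6 ) j6 -40.8 F [-0.18  0.46 -0.48] gap 5.0 gf 0.0
```

View pics/s3.png

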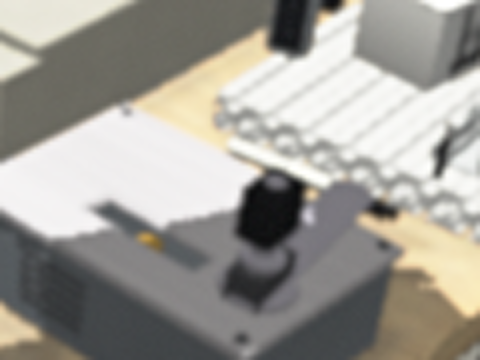

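The key stands upright in the screw at crop (268,210), and the slot with its plunger at crop (150,240) is open. Next is the valve.

arm_command(rows=[{"angular": [0,0,0],"delta_pos": [4.43,0.42,0],"fingers": 6},{"angular": [0,0,0],"delta_pos": [4.43,0.42,0],"fingers": 6},{"angular": [0,0,0],"delta_pos": [4.43,0.42,0],"fingers": 6},{"angular": [0,0,0],"delta_pos": [4.43,0.42,0],"fingers": 6},{"angular": [0,0,0],"delta_pos": [4.43,0.42,0],"fingers": 6},{"angular": [0,0,0],"delta_pos": [4.43,0.42,0],"fingers": 6},{"angular": [0,0,0],"delta_pos": [4.43,0.42,0],"fingers": 6},{"angular": [0,0,0],"delta_pos": [4.43,0.42,0],"fingers": 6},{"angular": [0,0,0],"delta_pos": [4.43,0.42,0],"fingers": 6},{"angular": [0,0,0],"delta_pos": [4.43,0.42,0],"fingers": 6},{"angular": [0,0,0],"delta_pos": [4.43,0.42,0],"fingers": 6},{"angular": [0,0,0],"delta_pos": [4.43,0.42,0],"fingers": 6}])

```text
clock: 13.75
tool_pos: [0.4177, 0.3354, 0.2331]
tcp_rot: [0.607, 0.794, 0.0, 0.0]
contact_force: [1.1, -0.6, 0.2]
finger_gap: 0.703
gripper_force: 0.0
```

arm_command(rows=[{"angular": [0,0,0],"delta_pos": [0,0,0],"fingers": 6},{"angular": [0,0,0],"delta_pos": [0,0,0],"fingers": 6}])

```text
clock: 13.95
tool_pos: [0.4179, 0.334, 0.2327]
tcp_rot: [0.607, 0.795, -0.0, 0.0]
contact_force: [0.3, -0.0, -1.5]
finger_gap: 0.702
gripper_force: 0.0
```

Run:
```python
from h import *
p=snapshot("wrist");save(p,"w4")
w=cloud(p);X,Y,Z=w[...,0],w[...,1],w[...,2]
near=(np.hypot(X-.42,Y-.32)<.06)
for a,b in[(.008,.03),(.042,.054),(.054,.07)]: rectf(w,near&(Z>a)&(Z<b),f"valve{a}")
rectf(w,near&(Z>.008)&(Z<.07),"all")
for x in range(5): pass
t=snapshot("top");w=cloud(t);X,Y,Z=w[...,0],w[...,1],w[...,2]
m=(abs(X-.51)<.03)&(abs(Y+.193)<.035)&(Z>.138)&(Z<.16);rectf(w,m,"keytop top")
shut();rig(t)
# slot: holes below plate level inside
m=(abs(X-.515)<.03)&(abs(Y+.118)<.055)&(Z<.0715);rectf(w,big(m),"slot")
target([.4194,.3335,.22],15.6)
```

```text
valve0.008 354 [0.4247 0.318 ] [0.0172 0.0762] 15.7 z 0.0231
valve0.042 231 [0.4197 0.3361] [0.0179 0.0309] 15.2 z 0.051
valve0.054 198 [0.4195 0.3363] [0.0104 0.0223] 15.3 z 0.0591
all 813 [0.4249 0.3181] [0.0184 0.0762] 15.9 z 0.0495
keytop top 222 [ 0.5088 -0.1925] [0.0339 0.0243] 1.1 z 0.1465
713 [ 0.5844 -0.1808  0.0803]
blade dir deg 8.4 [ 0.9893  0.146   0.5911 -0.1815]
rig 6670 [ 0.5534 -0.1208] [0.211  0.1788] 86.7 z 0.0755
blade 663 [ 0.5641 -0.1854] [0.1503 0.033 ] 2.5 z 0.0809
screw 358 [ 0.5096 -0.1923] [0.0397 0.0247] 1.3 z 0.1443
slot 365 [ 0.5199 -0.1244] [0.0918 0.0334] 89.1 z 0.0103
tcp [0.4186 0.3326 0.233 ] y-ang 15.18 tilt [-1.e-04 -2.e-04 -1.e+00] clock 14.1 
 shift cm [0.069 0.1   1.302] turn z deg -0.42 (alt 179.6 ) j6 18.3 F [ 0.22 -0.08  1.27] gap 5.99 gf 0.0
```

View pics/w4.png

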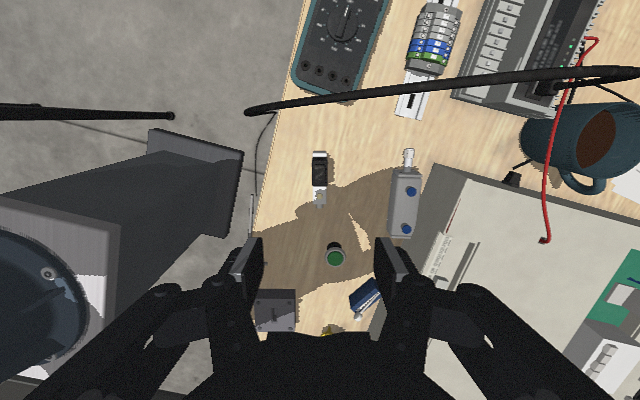

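The valve stands at pixel (320,175) with its coil end away from the rig. Two views agree on the coil centre, about (0.420, 0.3346), at 15.5°. I'm descending on it.

arm_command(rows=[{"angular": [0,0,-0.4],"delta_pos": [0.16,0.18,4],"fingers": 6},{"angular": [0,0,0],"delta_pos": [0,0,4.5],"fingers": 6},{"angular": [0,0,0],"delta_pos": [0,0,4.5],"fingers": 6},{"angular": [0,0,0],"delta_pos": [0,0,4],"fingers": 6},{"angular": [0,0,0],"delta_pos": [0,0,2.5],"fingers": 6},{"angular": [0,0,0],"delta_pos": [0,0,1.2],"fingers": 6},{"angular": [0,0,0],"delta_pos": [0,0,0],"fingers": 4},{"angular": [0,0,0],"delta_pos": [0,0,0],"fingers": 1},{"angular": [0,0,0],"delta_pos": [0,0,0],"fingers": 1},{"angular": [0,0,0],"delta_pos": [0,0,0],"fingers": 1},{"angular": [0,0,0],"delta_pos": [0,0,0],"fingers": 1},{"angular": [0,0,0],"delta_pos": [0,0,0],"fingers": 1}])

```text
clock: 15.3
tool_pos: [0.4205, 0.336, 0.0276]
tcp_rot: [0.604, 0.797, 0.001, 0.001]
contact_force: [-0.7, -2.4, 7.7]
finger_gap: 0.205
gripper_force: 59.4
```

arm_command(rows=[{"angular": [0,0,0],"delta_pos": [0,0,-1],"fingers": 1},{"angular": [0,0,0],"delta_pos": [0,0,-4],"fingers": 1},{"angular": [0,0,0],"delta_pos": [0,0,-4.5],"fingers": 1},{"angular": [0,0,6.3],"delta_pos": [0,0,-4.5],"fingers": 1},{"angular": [0,0,6.3],"delta_pos": [0,0,-4.5],"fingers": 1},{"angular": [0,0,6.3],"delta_pos": [0,0,-3.5],"fingers": 1},{"angular": [0,0,0],"delta_pos": [0,0,0],"fingers": 1}])

```text
clock: 16.0
tool_pos: [0.421, 0.3366, 0.2518]
tcp_rot: [0.728, 0.686, 0.005, 0.001]
contact_force: [0.2, 0.9, -2.3]
finger_gap: 0.211
gripper_force: 59.1
```

arm_command(rows=[{"angular": [0,0,0],"delta_pos": [-4.33,1.03,0],"fingers": 1},{"angular": [0,0,0],"delta_pos": [-4.33,1.03,0],"fingers": 1},{"angular": [0,0,0],"delta_pos": [-4.33,1.03,0],"fingers": 1},{"angular": [0,0,0],"delta_pos": [-4.33,1.03,0],"fingers": 1},{"angular": [0,0,0],"delta_pos": [-4.33,1.03,0],"fingers": 1},{"angular": [0,0,0],"delta_pos": [-4.33,1.03,0],"fingers": 1},{"angular": [0,0,0],"delta_pos": [-4.33,1.03,0],"fingers": 1},{"angular": [0,0,0],"delta_pos": [-4.33,1.03,0],"fingers": 1},{"angular": [0,0,0],"delta_pos": [-4.33,1.03,0],"fingers": 1},{"angular": [0,0,0],"delta_pos": [-4.33,1.03,0],"fingers": 1},{"angular": [0,0,0],"delta_pos": [-4.33,1.03,0],"fingers": 1},{"angular": [0,0,0],"delta_pos": [-4.33,1.03,0],"fingers": 1}])

```text
clock: 17.2
tool_pos: [0.5134, -0.1918, 0.2457]
tcp_rot: [0.726, 0.687, -0.0, -0.0]
contact_force: [0.3, 0.4, -1.4]
finger_gap: 0.207
gripper_force: 59.0
```

arm_command(rows=[{"angular": [0,0,0],"delta_pos": [0,0,0],"fingers": 1},{"angular": [0,0,0],"delta_pos": [0,0,0],"fingers": 1},{"angular": [0,0,0],"delta_pos": [0,0,0],"fingers": 1}])

```text
clock: 17.5
tool_pos: [0.5135, -0.1892, 0.2458]
tcp_rot: [0.726, 0.687, -0.0, -0.0]
contact_force: [-1.0, 0.5, -0.6]
finger_gap: 0.21
gripper_force: 59.1
```

Run:
```python
from h import *
p=snapshot("wrist");save(p,"w5")
target([.5145,-.118,.2],-3.3)
w=cloud(p);X,Y,Z=w[...,0],w[...,1],w[...,2]
b=(Z>.07)&(Z<.082)&(X>.42)&(X<.66)&(Y>-.26)&(Y<.03)
for y in np.arange(-.16,.0,.02):
    m=b&(abs(Y-y)<.004)
    if m.sum()>20: print("y",y.round(3),"xedges",np.nanmin(X[m]).round(4),np.nanmax(X[m]).round(4))
for x in np.arange(.48,.61,.03):
    m=b&(abs(X-x)<.004)
    if m.sum()>20: print("x",x.round(3),"ymax",np.nanmax(Y[m]).round(4))
m=(abs(X-.5145)<.018)&(abs(Y+.118)<.05)&(Z<.0715);print(m.sum());rectf(w,big(m),"slot")
c=read_state()["tool_pos"]
m=(np.hypot(X-c[0],Y-c[1])<.08)&(Z<c[2]-.002)&(Z>.13)&(abs(X-c[0])<.015);print(m.sum())
if m.sum(): print(np.nanmin(w[m],0).round(4),np.nanmax(w[m],0).round(4))
```

```text
tcp [ 0.5136 -0.189   0.2459] y-ang -3.13 tilt [-4.e-04  4.e-04 -1.e+00] clock 17.55 
 shift cm [ 7.092 -0.299  4.594] turn z deg 0.17 (alt -179.8 ) j6 -22.0 F [ 0.41 -1.   -1.59] gap 1.75 gf 59.081071615219116
y -0.16 xedges 0.4627 0.6127
y -0.14 xedges 0.4638 0.6141
y -0.12 xedges 0.4646 0.6151
y -0.1 xedges 0.4656 0.6158
y -0.08 xedges 0.4667 0.617
y -0.06 xedges 0.4678 0.6184
y -0.04 xedges 0.4688 0.6194
y -0.02 xedges 0.47 0.6201
x 0.48 ymax -0.0132
x 0.51 ymax -0.0147
x 0.54 ymax -0.0161
x 0.57 ymax -0.0178
x 0.6 ymax -0.0194
1474
slot 1474 [ 0.5141 -0.1175] [0.0917 0.025 ] 87.4 z 0.0098
1592
[ 0.4987 -0.2453  0.13  ] [ 0.5268 -0.1685  0.2439]
```

View pics/w5.png

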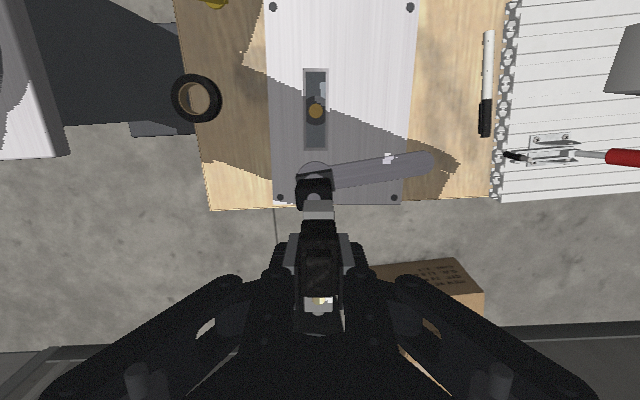

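```bash
cat >> h.py <<'E'
def slot(p,zp=.0755,zc=.0735):
    w=cloud(p);C=-p["R"].T@p["t"]
    v,u=np.mgrid[:400,:640];r=np.linalg.inv(p["K"])@np.stack([u.ravel(),v.ravel(),np.ones(u.size)]);r=(p["R"].T@r).T.reshape(400,640,3)
    q=C+r*((zp-C[2])/r[...,2])[...,None]
    m=big((w[...,2]<zc)&(abs(q[...,0]-.515)<.025)&(abs(q[...,1]+.118)<.055))
    rectf(np.nan_to_num(q),m,"slot outline")
    im=cv2.cvtColor(p["img"],cv2.COLOR_RGB2HSV).astype(int)
    b=m&(im[...,1]>110)&(im[...,0]>10)&(im[...,0]<35)
    q2=C+r*((.0675-C[2])/r[...,2])[...,None]
    if b.sum()>10: rectf(q2,big(b),"plunger");print(np.nanmean(w[big(b)],0).round(4))
E
python3 - <<'E'
from h import *
p=snapshot("wrist");slot(p)
w=cloud(p);X,Y,Z=w[...,0],w[...,1],w[...,2];c=read_state()["tool_pos"]
for a,b in [(.21,.222),(.222,.24),(.24,.262),(.262,.28)]:
    m=(abs(X-c[0])<.0098)&(abs(Y-c[1]+.01)<.07)&(Z>a)&(Z<b)
    if m.sum(): print(a,m.sum(),np.nanmin(w[m],0).round(4),np.nanmax(w[m],0).round(4))
t=snapshot("top");slot(t)
print(c.round(4))
E
```

```text
slot outline 1575 [ 0.5143 -0.1174] [0.0807 0.024 ] 87.5 z 0.0755
plunger 154 [ 0.5151 -0.117 ] [0.0136 0.0142] 87.0 z 0.0675
[ 0.5148 -0.1171  0.0681]
0.21 15 [ 0.5063 -0.1698  0.2208] [ 0.5221 -0.1688  0.222 ]
0.222 328 [ 0.5063 -0.2451  0.222 ] [ 0.5235 -0.1682  0.2399]
0.24 1151 [ 0.504  -0.2368  0.24  ] [ 0.5236 -0.1682  0.262 ]
0.262 2539 [ 0.504  -0.2053  0.262 ] [ 0.5236 -0.1723  0.28  ]
slot outline 451 [ 0.5117 -0.1164] [0.0896 0.0383] 83.6 z 0.0755
plunger 32 [ 0.5134 -0.1177] [0.0126 0.0116] 26.0 z 0.0675
[ 0.5134 -0.1177  0.067 ]
[ 0.5138 -0.189   0.246 ]
```

Slot outline and plunger agree in the wrist view on about (0.5146, -0.1174). The valve in hand, measured in the same view, is centred at (0.5133, -0.2066).

arm_command(rows=[{"angular": [0,0,0],"delta_pos": [3,-0.12,0],"fingers": 1},{"angular": [0,0,0],"delta_pos": [4,-0.16,0],"fingers": 1},{"angular": [0,0,0],"delta_pos": [1.9,-0.08,0],"fingers": 1},{"angular": [0,0,0],"delta_pos": [0,0,3],"fingers": 1},{"angular": [0,0,0],"delta_pos": [0,0,4],"fingers": 1},{"angular": [0,0,0],"delta_pos": [0,0,3],"fingers": 1},{"angular": [0,0,0],"delta_pos": [0,0,2],"fingers": 1},{"angular": [0,0,0],"delta_pos": [0,0,1.3],"fingers": 1},{"angular": [0,0,0],"delta_pos": [0,0,0],"fingers": 1},{"angular": [0,0,0],"delta_pos": [0,0,0],"fingers": 1}])

```text
clock: 18.65
tool_pos: [0.5158, -0.101, 0.1138]
tcp_rot: [0.726, 0.687, 0.0, 0.0]
contact_force: [-0.4, -0.1, -0.3]
finger_gap: 0.21
gripper_force: 59.1
```

Run:
```python
from h import *
target([.5146,-.1000,.0846],-3.1)
p=snapshot("wrist");save(p,"w6",(200,60,440,340),2)
w=cloud(p);X,Y,Z=w[...,0],w[...,1],w[...,2];c=read_state()["tool_pos"]
b=(Z>.07)&(Z<.082)&(X>.42)&(X<.66)&(Y>-.26)&(Y<.03)
for x in (.5,.514,.53):
    m=b&(abs(X-x)<.003)
    print(x,"plate y range",np.nanmin(Y[m]).round(4),np.nanmax(Y[m]).round(4), "gaps",[ (round(float(a),4),round(float(d),4)) for a,d in (lambda s:zip(s[:-1][np.diff(s)>.004],s[1:][np.diff(s)>.004]))(np.sort(Y[m]))])
m=(abs(X-c[0])<.012)&(abs(Y-c[1])<.05)&(Z>.083)&(Z<.1)
if m.sum(): print("valve",np.nanmin(w[m],0).round(4),np.nanmax(w[m],0).round(4))
```

```text
tcp [ 0.5158 -0.101   0.1138] y-ang -3.19 tilt [ 1.e-03 -3.e-04 -1.e+00] clock 18.65 
 shift cm [ 0.093 -0.128  2.922] turn z deg -0.09 (alt 179.9 ) j6 -13.0 F [-0.35 -0.09 -0.27] gap 1.79 gf 59.08501982688904
0.5 plate y range -0.1827 -0.0112 gaps [(-0.1603, -0.1089)]
0.514 plate y range -0.1809 -0.012 gaps [(-0.1745, -0.0781)]
0.53 plate y range -0.1901 -0.0128 gaps [(-0.1617, -0.1103)]
valve [ 0.5084 -0.0824  0.0885] [ 0.5263 -0.0803  0.0999]
```

View pics/w6.png

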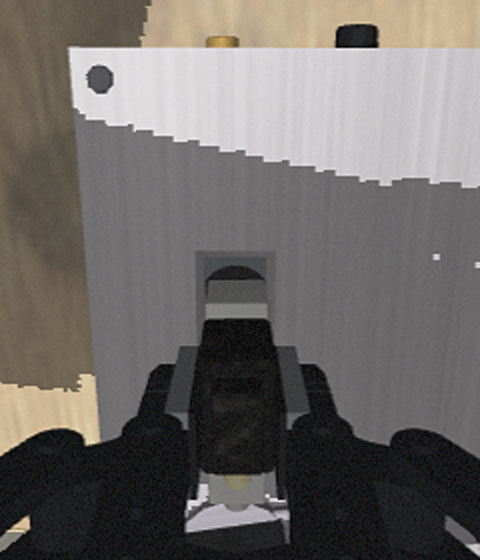

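Run:
```python
from h import *
p=snapshot("wrist");w=cloud(p);X,Y,Z=w[...,0],w[...,1],w[...,2]
C=-p["R"].T@p["t"]
g=cv2.cvtColor(p["img"],cv2.COLOR_RGB2GRAY)
def ray(u,v,z):
    r=p["R"].T@np.linalg.inv(p["K"])@np.array([u,v,1.]);return (C+r*(z-C[2])/r[2]).round(4)
for r in (188,192,196,200,206,212,216):
    print(r,"Z",np.round(Z[r,294:342:2]*1000).astype(int).tolist())
    print("  g",g[r,294:342:2].tolist())
for v in (190,200): print([ray(u,v,.075)[:2] for u in (298,337.5)],[ray(u,v,.072)[:2] for u in (302.5,334)])
for v in (213,217): print([ray(u,v,np.nanmedian(Z[v,310:328]))for u in (302,335.5)])
```

```text
188 Z [76, 76, 75, 75, 8, 10, 9, 9, 9, 10, 9, 9, 10, 9, 9, 10, 9, 9, 9, 9, 74, 75, 76, 76]
  g [110, 110, 87, 88, 80, 80, 84, 81, 81, 79, 79, 78, 79, 79, 79, 81, 80, 82, 81, 83, 93, 92, 107, 110]
192 Z [75, 76, 76, 75, 9, 10, 8, 10, 8, 11, 9, 10, 11, 9, 9, 10, 9, 9, 9, 9, 74, 75, 76, 77]
  g [111, 113, 87, 87, 72, 77, 78, 73, 75, 79, 66, 56, 51, 71, 78, 82, 74, 74, 74, 77, 95, 93, 109, 111]
196 Z [76, 76, 76, 74, 8, 10, 10, 14, 17, 20, 21, 22, 21, 21, 20, 17, 16, 12, 8, 10, 75, 75, 75, 76]
  g [111, 113, 85, 87, 71, 76, 38, 30, 33, 26, 31, 35, 27, 29, 26, 27, 31, 33, 77, 81, 95, 95, 109, 110]
200 Z [76, 76, 76, 75, 69, 19, 91, 90, 91, 90, 90, 90, 91, 91, 90, 90, 90, 90, 89, 14, 74, 77, 78, 76]
  g [111, 109, 88, 85, 46, 59, 80, 81, 80, 81, 80, 77, 80, 83, 81, 82, 80, 78, 79, 84, 92, 94, 107, 107]
206 Z [78, 76, 76, 75, 72, 101, 101, 102, 102, 101, 101, 101, 102, 102, 101, 101, 102, 101, 102, 101, 74, 76, 76, 75]
  g [110, 111, 87, 90, 61, 82, 78, 81, 81, 80, 84, 79, 82, 81, 85, 77, 83, 81, 80, 80, 93, 96, 107, 111]
212 Z [77, 77, 76, 75, 72, -9223372036854775808, 109, 110, 109, 109, 
[... 151 characters left out ...]
6, 125, 127, 126, 85, 93, 107, 110]
216 Z [77, 76, 76, 75, 73, 110, 109, 110, 110, 110, 110, 110, 110, 109, 110, 110, 109, 110, 110, 110, 109, 76, 76, 77]
  g [112, 111, 86, 87, 91, 130, 129, 129, 129, 128, 129, 125, 127, 127, 129, 126, 126, 124, 126, 128, 82, 94, 109, 112]
[array([ 0.5043, -0.0784]), array([ 0.5308, -0.0798])] [array([ 0.5071, -0.0794]), array([ 0.5286, -0.0806])]
[array([ 0.5037, -0.0855]), array([ 0.5306, -0.0869])] [array([ 0.5066, -0.0866]), array([ 0.5284, -0.0878])]
[array([ 0.5086, -0.0818,  0.11  ]), array([ 0.5273, -0.0828,  0.11  ])]
[array([ 0.5084, -0.0842,  0.11  ]), array([ 0.5272, -0.0852,  0.11  ])]<stdin>:8: RuntimeWarning: invalid value encountered in cast
```

arm_command(rows=[{"angular": [0,0,0],"delta_pos": [0.08,-0.03,0.4],"fingers": 1},{"angular": [0,0,0],"delta_pos": [0,0,0.4],"fingers": 1},{"angular": [0,0,0],"delta_pos": [0,0,0.2],"fingers": 1},{"angular": [0,0,0],"delta_pos": [0,0,0.2],"fingers": 1},{"angular": [0,0,0],"delta_pos": [0,0,0.2],"fingers": 1},{"angular": [0,0,0],"delta_pos": [0,0,0.2],"fingers": 1},{"angular": [0,0,0],"delta_pos": [0,0,0],"fingers": 1}])

```text
clock: 19.45
tool_pos: [0.5149, -0.1003, 0.0967]
tcp_rot: [0.727, 0.687, -0.0, -0.0]
contact_force: [0.6, -0.0, -1.6]
finger_gap: 0.206
gripper_force: 59.1
```

arm_command(rows=[{"angular": [0,0,0],"delta_pos": [0,0,0.2],"fingers": 1},{"angular": [0,0,0],"delta_pos": [0,0,0.2],"fingers": 1},{"angular": [0,0,0],"delta_pos": [0,0,0.2],"fingers": 1},{"angular": [0,0,0],"delta_pos": [0,0,0.2],"fingers": 1},{"angular": [0,0,0],"delta_pos": [0,0,0.2],"fingers": 1},{"angular": [0,0,0],"delta_pos": [0,0,0.1],"fingers": 1},{"angular": [0,0,0],"delta_pos": [0,0,0],"fingers": 1},{"angular": [0,0,0],"delta_pos": [0,0,0],"fingers": 1}])

```text
clock: 20.25
tool_pos: [0.5153, -0.1, 0.0864]
tcp_rot: [0.727, 0.687, 0.0, 0.0]
contact_force: [-1.0, 4.0, 6.0]
finger_gap: 0.209
gripper_force: 60.2
```

Run:
```python
from h import *
target([.5146,-.1000,.0846],-3.1);print(read_state()["ft_torque"].round(3))
p=snapshot("wrist");w=cloud(p);X,Y,Z=w[...,0],w[...,1],w[...,2]
m=(abs(X-.516)<.006)&(abs(Y+.085)<.008);print("coil/base Z near coil end",np.nanpercentile(Z[m],[5,25,50,75]).round(4))
m=(abs(X-.516)<.006)&(Z>.076)&(Z<.085)&(abs(Y+.085)<.01);print(m.sum(),np.nanmedian(Z[m]) if m.sum() else 0)
t=snapshot("top");save(t,"t7",(360,120,500,220),5)
```

```text
tcp [ 0.5153 -0.1     0.0864] y-ang -3.21 tilt [ 6.e-04  2.e-04 -1.e+00] clock 20.25 
 shift cm [ 0.    -0.071  0.177] turn z deg -0.11 (alt 179.9 ) j6 -12.9 F [-0.97  3.99  6.  ] gap 1.78 gf 60.19582271575928
[ 0.503  0.15  -0.028]
coil/base Z near coil end [0.0814 0.1129 0.169  0.1764]
270 0.08168647528356628
```

arm_command(rows=[{"angular": [0,0,0],"delta_pos": [0,0,0.1],"fingers": 1},{"angular": [0,0,0],"delta_pos": [0,0,0.1],"fingers": 1},{"angular": [0,0,0],"delta_pos": [0,0,0],"fingers": 1},{"angular": [0,0,0],"delta_pos": [0,0,0],"fingers": 1}])

```text
clock: 20.75
tool_pos: [0.5153, -0.1, 0.0845]
tcp_rot: [0.727, 0.687, 0.0, 0.0]
contact_force: [-0.7, 4.1, 6.3]
finger_gap: 0.209
gripper_force: 60.4
```

arm_command(rows=[{"angular": [0,0,0],"delta_pos": [0,0,0.08],"fingers": 1},{"angular": [0,0,0],"delta_pos": [0,0,0],"fingers": 1},{"angular": [0,0,0],"delta_pos": [0,0,0],"fingers": 1}])

```text
clock: 21.05
tool_pos: [0.5154, -0.1, 0.0843]
tcp_rot: [0.727, 0.687, 0.0, 0.0]
contact_force: [-3.6, 5.6, 15.4]
finger_gap: 0.21
gripper_force: 61.6
```

Run:
```python
from h import *
target([.5146,-.1000,.0846],-3.1)
p=snapshot("wrist");w=cloud(p);X,Y,Z=w[...,0],w[...,1],w[...,2]
m=(abs(X-.516)<.006)&(Z>.076)&(Z<.085)&(abs(Y+.085)<.01);print(m.sum(),np.nanmedian(Z[m]) if m.sum() else 0)
m=(abs(X-.55)<.02)&(abs(Y+.06)<.02);print("plate",np.nanmedian(Z[m]))
t=snapshot("scene");save(t,"t8",(330,160,470,260),5)
```

```text
tcp [ 0.5154 -0.1     0.0843] y-ang -3.21 tilt [ 8.e-04  2.e-04 -1.e+00] clock 21.05 
 shift cm [-0.006 -0.079 -0.034] turn z deg -0.11 (alt 179.9 ) j6 -12.9 F [-3.59  5.62 15.44] gap 1.79 gf 61.58797860145569
274 0.07980644317710156
plate 0.07621076603805177
```

View pics/t8.png

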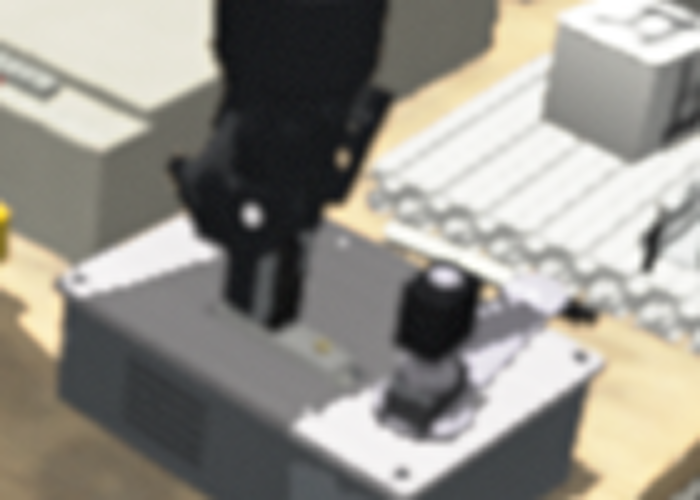

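The valve sits in the slot at crop (265,320), with its base top 3.6 mm above the plate. The force jumped to 15 N, so the plunger is at its stop. The key stands upright at crop (438,310) and the shutter is off the slot. I'm handing in.

```bash
python3 -c "
from station import *
print(close_job())"
```

```text
the job is handed in; nothing more can be done
None
```

I handed the job in at about 21 s: the key stands in the screw with the shutter turned to its stop, and the gripper is holding the valve upright in the slot with the plunger pressed to its stop. I did not see the judge's result.

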